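Pack the visiting doctor's tray

TASK

Pack the doctor's aluminium tray: put the thermometer, the pulse oximeter, the smaller jar and the smaller carton each into the recess of its own shape, upright as they stand now and resting flat on the recess floor. The larger jar and the larger carton belong to the household: leave them where they are on the table.

Things in the scene. Friction and masses are not known exactly. Their poses are not given: they have to be found in the camera images.
- thermometer_mid (a point): Digital stick thermometer lying flat, white plastic body with a thin steel tip: 110 mm long (x, the tip at +x), 20 mm wide (y), 18 mm high; the last 26 mm at +x is the tip, 9 mm thick. About 45 g. Point: its centre, 9 mm above its underside; z up.
- oximeter_mid (a point): Fingertip pulse oximeter, a white clip of two shells with a dark window on top: 58 mm long (x), 36 mm wide (y), 32 mm high. About 60 g. Point: its centre, 16 mm above its underside; z up.
- jar_mid (a point): The smaller ointment jar, white ceramic with a flat metal lid: round, 50 mm across, 40 mm high. About 100 g. Point: its centre, 20 mm above its underside; z up.
- carton_mid (a point): The smaller medicine carton, plain paper board, lying flat: 90 mm long (x), 45 mm wide (y), 28 mm high. About 70 g. Point: its centre, 14 mm above its underside; z up.
- big_jar_mid (a point): The larger jar, which belongs to the household: same materials as the small one, 68 mm across, 56 mm high. Loose. Point: its centre, 28 mm above its underside.
- big_carton_mid (a point): The larger carton, which belongs to the household: same board as the small one, lying flat, 114 mm long (x), 62 mm wide (y), 34 mm high. Loose. Point: its centre, 17 mm above its underside.
- recess_slot: One of four dark grey foam inserts, each 139 x 87 x 18 mm, that fill a low aluminium tray two by two in any arrangement (tray 290 x 186 mm outside, rim 22 mm above the table, fixed). Origin: centre of the insert's underside, 5 mm above the table; x along the insert's long side, z up. Fixed. In the middle of its top is a recess 10 mm deep, its blue floor 8 mm above the origin (13 mm above the table): a long slot 125 x 37 mm (along x, y), for the thermometer.
- recess_small: One of four dark grey foam inserts, each 139 x 87 x 18 mm, that fill a low aluminium tray two by two in any arrangement (tray 290 x 186 mm outside, rim 22 mm above the table, fixed). Origin: centre of the insert's underside, 5 mm above the table; x along the insert's long side, z up. Fixed. In the middle of its top is a recess 10 mm deep, its blue floor 8 mm above the origin (13 mm above the table): a small rectangle 75 x 53 mm (along x, y), for the pulse oximeter.
- recess_round: One of four dark grey foam inserts, each 139 x 87 x 18 mm, that fill a low aluminium tray two by two in any arrangement (tray 290 x 186 mm outside, rim 22 mm above the table, fixed). Origin: centre of the insert's underside, 5 mm above the table; x along the insert's long side, z up. Fixed. In the middle of its top is a recess 10 mm deep, its blue floor 8 mm above the origin (13 mm above the table): a round well 67 mm across, for the smaller jar.
- recess_large: One of four dark grey foam inserts, each 139 x 87 x 18 mm, that fill a low aluminium tray two by two in any arrangement (tray 290 x 186 mm outside, rim 22 mm above the table, fixed). Origin: centre of the insert's underside, 5 mm above the table; x along the insert's long side, z up. Fixed. In the middle of its top is a recess 10 mm deep, its blue floor 8 mm above the origin (13 mm above the table): a large rectangle 107 x 62 mm (along x, y), for the smaller carton.
Things that resemble listed ones, but are neither listed nor needed, are in the scene too. Leave any purple or turquoise look-alike of the part that bears carton_mid alone. Leave any turquoise or yellow look-alike of the part that bears jar_mid alone.

How it is judged:
By the outcome, as a careful person would: the job done as asked, in the order asked, and still so for the second after the job is handed in, with the robot touching nothing.
It also fails if it takes over 112 s, if anything falls off the work surface, if the arm or the gripper's body presses on something with over 40 N, if the wrist force passes 120 N, or if a joint passes its speed limit or range.

ROBOT

A 6-joint arm with a two-finger parallel gripper is mounted at the origin on the work surface. World frame = base frame: x ahead of the robot, y to its left, z up, the work surface at z = 0. Lengths are in mm, angles in degrees, forces in N, time in s.
With the tool pointing down it reaches from about 300 to 850 mm from the base axis. Payload 4.2 kg.
Tool frame: the origin (TCP) lies at the very end of the fingers, on their centre line; the grasp point (between the pads) lies 19 mm behind it; z points along the fingers, y is the line along which they close (so a half turn about z gives the same grasp; the last joint's range is limited). The gripper opens to 91 mm and grips with 3 to 60 N. Pads are 32 mm wide; open, the fingers measure 118 mm over their backs; the gripper's body (76 mm by 178 mm) begins 60 mm behind the grasp point.
Start: joints at [67.781, 18.312, 89.639, -0, 72.044, -1.146], TCP at [206.752, 536.56, 213.976] pointing down, gripper open.
Joint ranges: [-177.97, 177.97], [-48.28, 115.42], [12.27, 149.76], [-77.06, 257.06], [2.81, 150.46], [-146.56, 146.56]. Speed limits (degrees/s): [147.25, 147.25, 180, 180, 180, 180].

INTERFACE

Orientations are given as [roll, pitch, yaw] about the fixed x, y, z axes, in that order (R = Rz(yaw) Ry(pitch) Rx(roll)).
In Python, from workcell import * gives the robot as it stands.
- The arm moves only by the tool move_arm, never from a script. Its argument "motion" is a list of rows, each a list of 3 entries, a list of its own where there are three numbers: the finger opening in mm, from 0 to 91.2, then the shift along the world's x, y, z in units of 25 mm (1.0 is 25 mm), then the turn, a rotation vector about the world's x, y, z in units of 4 degrees (1.0 is 4 degrees). In form: [[grip, [x, y, z], [ax, ay, az]], ...]. A call has 1 to 20 rows; each row shifts and turns the commanded pose from where the row before left it; what a row does not reach is not made up. A row lasts 1/12 s, in which the tool goes at most 41.7 mm and 7.16 degrees, less where a joint would pass 70% of its speed; a pose out of reach is approached as far as the arm can. A call with a number of a shift or a turn outside -1 to 1 is refused whole. A call with a gripper value outside its range is refused whole. The fingers move at their own pace and stop on an object; "grip_force" is the grip in N (left out, the last holds). Time passes only in rows, so rows that do not move let the fingers close. It gives the time, the measured TCP pose, the force, the opening and the grip force at its end, in the units of the state.
- state(): the state, without advancing time (a new reading comes with each control period).
- grab_frame(name): name is "scene" or "top" or "wrist"; returns the picture (400x640x3 uint8, blue, green, red); there is no depth.
- camera_info(name): a dict with "fx", "fy", "cx", "cy" (pixels), "k1" (the pictures are not rectified: a ray, as slopes to the right and down, at radius r is drawn at 1 + k1 r^2 times it, then the intrinsics apply), "rvec" (rotation vector, rad) and "tvec" (3), from world to camera coordinates, as OpenCV has them. Camera axes: x right, y down, z forward; pixel columns grow to the right and rows downward; lengths in mm; the calibration is good to about 2 mm. A picture is of the moment at which its call begins: read the wrist's pose just before it. camera_info takes no time and is no camera call; for the wrist camera it gives the pose at the moment of the call.
- job_done(): hands the job in; it is judged then, once.
The state is a dict: "time_s": time; "qpos": joint angles; "qvel": joint speeds; "effort": joint torques, N m; "ee_pos": TCP position; "ee_rot": TCP orientation; "force": force on the tool from outside, world axes, zero at the start; "torque": the same for the moment, N m; "gripper_width": finger opening in mm; "gripper_force": force on a finger pad.
Only numpy, scipy, OpenCV 4.12 (cv2) and the standard library are available. Lean on these libraries where they do the work, as an engineer would, in place of code of your own. Each camera call takes 0.05 s, during which the arm holds its last target. There are 200 camera calls.

## Working session

There is one attempt and no reset: what is moved stays moved. The work goes in short steps, Python scripts to look and compute and a tool call to move; the robot and the scene stay as the last step left them, time stands still between calls to the robot, and variables do not carry over. Pictures are saved under pics/ and viewed, at most 14 in all, crops included, and the job is handed in when it is done.

Besides the shell and the picture viewer there is one more tool, called after "Call:" as name(argument=value, ...) on one line, values as JSON. move_arm: Moves the arm, as the interface text tells. Shifts and turns lie within -1 to 1; 1 stands for 25 mm of shift or 4 degrees of turn. Its arguments: {"type":"object","properties":{"motion":{"type":"array","items":{"type":"array"}},"grip_force":{"type":"number"}},"required":["motion"]}

```bash
mkdir -p pics; python3 - <<'E'
from workcell import *
import cv2
print(state())
for n in("scene","top","wrist"):
    print(n,camera_info(n)); cv2.imwrite(f"pics/{n}0.png",grab_frame(n))
E
```

```text
{'time_s': 0.0, 'qpos': array([ 6.77829522e+01,  1.83512252e+01,  8.97060656e+01, -2.44451423e-04,
        7.20421312e+01, -1.14534077e+00]), 'qvel': array([-0.1351061 ,  0.05368831,  0.02673263, -0.0593515 , -0.009637  ,
       -0.1112801 ]), 'effort': array([-2.78956995e-04, -4.12468493e+01, -2.31963712e+01,  7.27287331e-02,
        4.57354845e-02, -1.58072667e-04]), 'ee_pos': array([206.54156982, 536.09484089, 213.12674162]), 'ee_rot': array([-1.79900593e+02, -1.75494371e-03,  1.58928367e+02]), 'force': array([0.20795844, 0.38708627, 0.31041783]), 'torque': array([-0.00588445, -0.00606897, -0.02929735]), 'gripper_force': 0.0, 'gripper_width': 91.17205477120307}
scene {'fx': 516.8702373306074, 'fy': 516.8702373306074, 'cx': 318.9565206973223, 'cy': 196.84401569324498, 'k1': -0.10644793348163942, 'rvec': array([ 2.48087071,  0.66861413, -0.22053484]), 'tvec': array([-403.56550565, -143.71840161, 1565.27671565])}
top {'fx': 444.31128288286476, 'fy': 444.31128288286476, 'cx': 321.3068600769579, 'cy': 200.92969751728177, 'k1': -0.008887598069512606, 'rvec': array([ 2.18378111, -2.19382738,  0.10583169]), 'tvec': array([  -6.45959631,  464.95658973, 1109.89297268])}
wrist {'fx': 350.31690707322366, 'fy': 350.31690707322366, 'cx': 323.0739491490251, 'cy': 204.04842340654338, 'k1': -0.06183118883989765, 'rvec': array([-2.40234856, -1.64864426, -0.21909214]), 'tvec': array([-574.8953509 ,  -29.18111051,  388.78409441])}
```

View pics/top0.png

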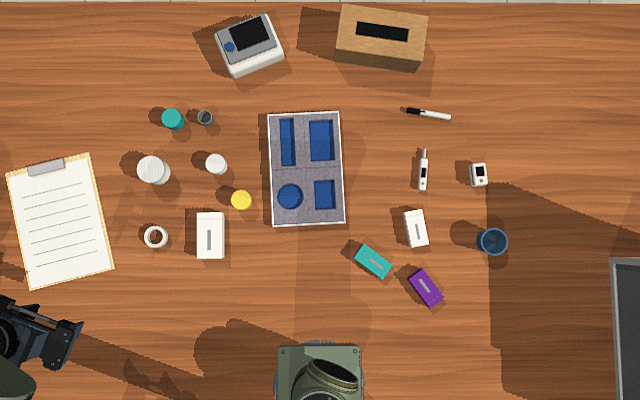

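View pics/scene0.png

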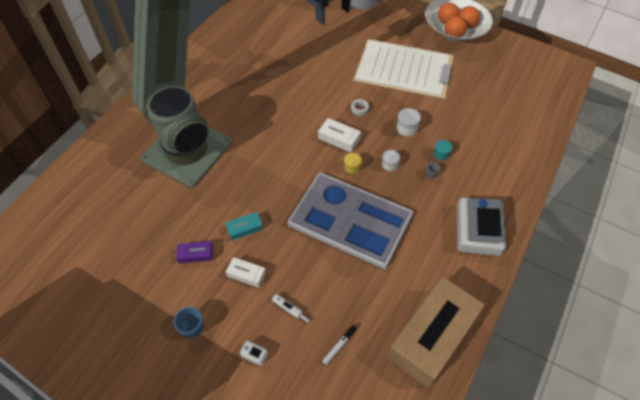

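The top view shows:
- Small jar (216,164). Confusable: big jar (153,170), yellow jar (241,200), turquoise jar (172,118), cups (205,117) and (155,237).
- Small carton (416,228). Confusable: big white carton (210,235), turquoise (372,261), purple (425,288).
- Thermometer (423,170), tip up. Confusable: pen (428,113).
- Oximeter (479,175). Confusable: the device (249,45).
- Recesses: slot (288,142), large (321,140), round (290,196), small (325,194).

Next I'll measure from the top and scene views.

```bash
cat > h.py <<'E'
from workcell import *
import cv2, numpy as np
def und(c,p):
    u=(np.asarray(p,float)-[c["cx"],c["cy"]])/[c["fx"],c["fy"]]; s=u.copy()
    for _ in range(20): s=u/(1+c["k1"]*(s**2).sum(-1,keepdims=True))
    return s
def ray(c,p):
    R=cv2.Rodrigues(c["rvec"])[0]; s=und(c,np.atleast_2d(p))
    d=np.c_[s,np.ones(len(s))]@R; return -R.T@c["tvec"],d/np.linalg.norm(d,axis=1,keepdims=True)
def onz(c,p,z):
    o,d=ray(c,p); return o+d*((z-o[2])/d[:,2])[:,None]
def tri(views):
    A=0;b=0
    for c,p in views:
        o,d=ray(c,p); M=np.eye(3)-np.outer(d[0],d[0]); A=A+M; b=b+M@o
    X=np.linalg.solve(A,b); return X
def proj(c,X):
    R=cv2.Rodrigues(c["rvec"])[0]; q=np.atleast_2d(X)@R.T+c["tvec"]; s=q[:,:2]/q[:,2:]
    return s*(1+c["k1"]*(s**2).sum(1,keepdims=True))*[c["fx"],c["fy"]]+[c["cx"],c["cy"]]
def rect(c,cnt,z):
    "min-area rectangle on plane z: centre, long, short, angle of long side"
    P=onz(c,cnt.reshape(-1,2),z)[:,:2].astype(np.float32); m,(w,h),_=cv2.minAreaRect(P)
    B=cv2.boxPoints(cv2.minAreaRect(P)); e=max((B[1]-B[0],B[2]-B[1]),key=np.linalg.norm)
    return np.round(m,1),round(max(w,h),1),round(min(w,h),1),round(np.degrees(np.arctan2(e[1],e[0]))%180,1)
def blob(mask,p):
    n,l,s,cen=cv2.connectedComponentsWithStats(mask.astype(np.uint8)*255)
    k=min(range(1,n),key=lambda k:np.hypot(*(cen[k]-p))if s[k,4]>15 else 1e9)
    m=(l==k).astype(np.uint8)
    return cen[k],s[k,4],max(cv2.findContours(m,cv2.RETR_EXTERNAL,cv2.CHAIN_APPROX_NONE)[0],key=len)
def white(im,v=150,s=70):
    h=cv2.cvtColor(im,cv2.COLOR_BGR2HSV); return (h[...,2]>v)&(h[...,1]<s)
def blue(im):
    h=cv2.cvtColor(im,cv2.COLOR_BGR2HSV); return (h[...,1]>130)&(abs(h[...,0].astype(int)-110)<14)
E
python3 - <<'E'
from h import *
T,S=camera_info("top"),camera_info("scene"); t,s=cv2.imread("pics/top0.png"),cv2.imread("pics/scene0.png")
O={"therm":((423,170),(287,306),18,white),"oxi":((479,175),(254,352),32,white),"jar":((216,164),(391,158),40,white),
"carton":((416,228),(245,271),28,white),"bigjar":((153,170),(409,119),56,white),"bigcarton":((210,235),(340,134),34,white),"slot":((288,142),(381,215),13,blue),"large":((321,140),(368,238),13,blue),"round":((290,196),(335,195),13,blue),"small":((325,194),(321,218),13,blue)}
for k,(a,b,z,f) in O.items():
    ca,na,cn=blob(f(t),a); cb,nb,_=blob(f(s),b)
    print(k,ca.round(1),na,cb.round(1),nb,"tri",tri([(T,ca),(S,cb)]).round(1),"rect",*rect(T,cn,z))
o=[cv2.resize(t[90:250,380:510],None,fx=4,fy=4,interpolation=cv2.INTER_CUBIC)[:600]]
cv2.imwrite("pics/c1.png",o[0])
E
```

```text
therm [423.1 171.7] 210 [285.7 306. ] 163 tri [ 537.2 -273.4   13.4] rect [ 546.3 -270.9] 109.5 18.8 174.8
oxi [479.3 174.6] 226 [250.4 352.8] 204 tri [ 529.1 -416.7   18.7] rect [ 531.1 -410.7] 61.1 36.6 1.1
jar [215.8 163.8] 350 [389.6 158.3] 211 tri [558.  256.9  27.4] rect [555.7 254.6] 55.6 47.5 45.0
carton [416.1 227.8] 659 [244.5 271. ] 654 tri [ 394.8 -249.5   18.5] rect [ 395.5 -246.6] 91.0 46.4 10.2
bigjar [152.8 169.9] 744 [408.7 116.4] 275 tri [542.  408.1  53.3] rect [541.5 405.2] 82.5 67.3 80.3
bigcarton [210. 235.] 1260 [337.9 133.7] 806 tri [378.4 270.7  18.3] rect [380.2 268.4] 114.8 64.6 0.7
slot [286.9 142.1] 626 [380.8 214.5] 330 tri [617.9  79.2  12.8] rect [618.4  79.2] 120.9 34.8 2.4
large [321.2 140.4] 909 [367.1 239.7] 626 tri [622.   -9.2  13.1] rect [622.4  -9.3] 103.8 59.7 2.8
round [289.7 196.2] 498 [334.5 194.9] 257 tri [477.2  71.6  14.8] rect [477.7  71.8] 63.1 61.6 134.9
small [324.1 194.3] 556 [320.  218.9] 318 tri [481.7 -16.3  14.2] rect [482.5 -16.2] 71.9 50.6 2.6
```

View pics/c1.png

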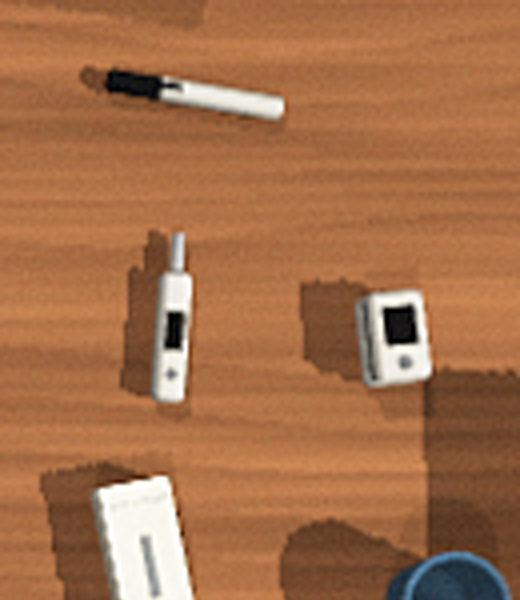

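The thermometer's tip points to +x, the window and button are visible, and it is clearly separate from the pen. The oximeter is at crop (395,338). The heights and sizes agree with the text, so I'm moving to the thermometer.

Call:
move_arm(motion=[[91,[0.32,-0.79,0],[0,0,-1]],[91,[0.32,-0.79,0],[0,0,-1]],[91,[0.32,-0.79,0],[0,0,-1]],[91,[0.32,-0.79,0],[0,0,-1]],[91,[0.32,-0.79,0],[0,0,-1]],[91,[0.32,-0.79,0],[0,0,-1]],[91,[0.32,-0.79,0],[0,0,-1]],[91,[0.32,-0.79,0],[0,0,-1]],[91,[0.32,-0.79,0],[0,0,-1]],[91,[0.32,-0.79,0],[0,0,-1]],[91,[0.32,-0.79,0],[0,0,-1]],[91,[0.32,-0.79,0],[0,0,-1]],[91,[0.32,-0.79,0],[0,0,-1]],[91,[0.32,-0.79,0],[0,0,-1]],[91,[0.32,-0.79,0],[0,0,-1]],[91,[0.32,-0.79,0],[0,0,-1]],[91,[0.32,-0.79,0],[0,0,-1]],[91,[0.32,-0.79,0],[0,0,-1]],[91,[0.32,-0.79,0],[0,0,-1]],[91,[0.32,-0.79,0],[0,0,-1]]])

```text
time_s: 1.82
ee_pos: [366.8, 140.5, 213.9]
ee_rot: [-180.0, 0.0, 78.7]
force: [-0.5, 0.7, -0.6]
gripper_width: 91.0
gripper_force: 0.0
```

Call:
move_arm(motion=[[91,[0.32,-0.79,0],[0,0,-1]],[91,[0.32,-0.79,0],[0,0,-1]],[91,[0.32,-0.79,0],[0,0,-1]],[91,[0.32,-0.79,0],[0,0,-1]],[91,[0.32,-0.79,0],[0,0,-1]],[91,[0.32,-0.79,0],[0,0,-1]],[91,[0.32,-0.79,0],[0,0,-1]],[91,[0.32,-0.79,0],[0,0,-1]],[91,[0.32,-0.79,0],[0,0,-1]],[91,[0.32,-0.79,0],[0,0,-1]],[91,[0.32,-0.79,0],[0,0,-1]],[91,[0.32,-0.79,0],[0,0,-1]],[91,[0.32,-0.79,0],[0,0,-1]],[91,[0.32,-0.79,0],[0,0,-1]],[91,[0.32,-0.79,0],[0,0,-1]],[91,[0.32,-0.79,0],[0,0,-1]],[91,[0.32,-0.79,0],[0,0,-1]],[91,[0.32,-0.79,0],[0,0,-1]],[91,[0.32,-0.79,0],[0,0,-1]],[91,[0.32,-0.79,0],[0,0,-1]]])

```text
time_s: 3.48
ee_pos: [526.8, -254.4, 213.6]
ee_rot: [-180.0, 0.0, -1.3]
force: [0.6, -0.3, -0.6]
gripper_width: 90.8
gripper_force: 0.0
```

Call:
move_arm(motion=[[91,[0,0,0],[0,0,-1]],[91,[0,0,0],[0,0,0]],[91,[0,0,0],[0,0,0]],[91,[0,0,0],[0,0,0]]])

```text
time_s: 3.82
ee_pos: [526.4, -252.9, 213.8]
ee_rot: [-180.0, 0.0, -5.0]
force: [-0.1, 0.7, -0.3]
gripper_width: 90.8
gripper_force: 0.0
```

```bash
python3 - <<'E'
from h import *
s=state(); print(s["ee_pos"],s["ee_rot"],s["qpos"])
c=camera_info("wrist"); im=grab_frame("wrist"); cv2.imwrite("pics/w1.png",im); np.save("w1.npy",c,allow_pickle=True)
R=cv2.Rodrigues(c["rvec"])[0]; print("cam",-R.T@c["tvec"],R[2])
T=camera_info("top");t=cv2.imread("pics/top0.png")
X={"therm":(544,-271,18),"oxi":(530,-412,32),"carton":(395,-247,28)}
for k,x in X.items(): print(k,proj(c,x).round())
p=proj(c,(544,-271,18))[0]; ca,n,cn=blob(white(im),p); print(ca,n,rect(c,cn,18),rect(c,cn,9))
p=proj(c,(530,-412,32))[0]; ca,n,cn=blob(white(im),p); print(ca,n,rect(c,cn,32))
E
```

```text
[ 526.42166757 -252.92106441  213.79547209] [-1.79982415e+02  3.83848343e-02 -4.96853486e+00] [-2.67915702e+01  1.91574967e+01  8.84072547e+01  2.15537109e-03
  7.24774196e+01  6.81763209e+01]
cam [ 600.1086509  -258.81557583  382.65799443] [-0.26025224  0.02309065 -0.96526452]
therm [[339. 164.]]
oxi [[479. 168.]]
carton [[329. 297.]]
[339.19389205 161.75142045] 1408 (array([ 549.1, -271.3]), 106.8, 19.7, np.float32(175.3)) (array([ 547.8, -271.6]), 109.4, 20.2, np.float32(175.3))
[471.51811594 163.29891304] 1656 (array([ 535.2, -405.1]), 59.9, 42.8, np.float32(4.8))
```

View pics/w1.png

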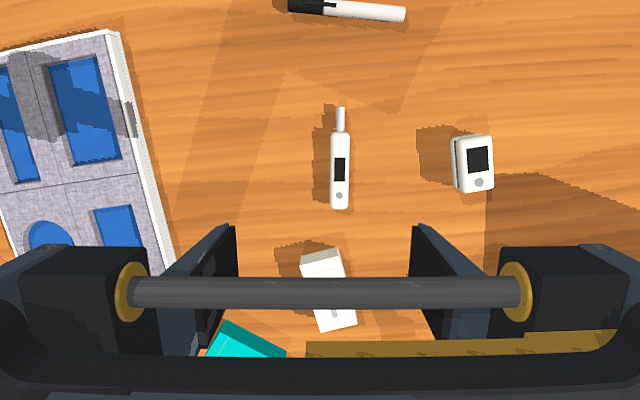

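The wrist view shows the thermometer at (340,160) with its tip at the top (341,106), the oximeter at (473,163), and nothing near the fingers. I'll check heights from the wrist and top pairs.

```bash
python3 - <<'E'
from h import *
c=np.load("w1.npy",allow_pickle=True).item(); T=camera_info("top"); w,t=cv2.imread("pics/w1.png"),cv2.imread("pics/top0.png")
def ends(im,p):
    _,_,cn=blob(white(im),p); q=cn.reshape(-1,2); return [q[q[:,1]<=q[:,1].min()+1].mean(0),q[q[:,1]>=q[:,1].max()-1].mean(0)]
def dark(im,p,r):
    x,y=p; m=np.zeros(im.shape[:2],bool); m[y-r:y+r,x-r:x+r]=im[y-r:y+r,x-r:x+r].max(2)<80; return blob(m,p)[0]
for a,b,n in zip(ends(w,(339,162)),ends(t,(423,171)),("tip","tail")): print(n,a,b,tri([(c,a),(T,b)]).round(1))
for n,a,r,b,q in(("thermwin",(340,169),16,(424,172),6),("oxiwin",(478,159),15,(480,171),7)):
    A,B=dark(w,a,r),dark(t,b,q); print(n,A,B,tri([(c,A),(T,B)]).round(1))
for n,p,k in(("large",(82,108),(321,140)),("small",(122,238),(324,194))):
    A=blob(blue(w),p)[0];B=blob(blue(t),k)[0]; print(n,A,tri([(c,A),(T,B)]).round(1))
_,_,cn=blob(blue(w),(82,108)); print(rect(c,cn,13))
E
```

```text
tip [340.5   106.375] [424.5 148.5] [ 601.5 -277.2    9.4]
tail [338.5    207.8125] [422.5        189.66666667] [ 494.  -267.6   13.1]
thermwin [339.45258621 169.09051724] [423.0625 171.9375] [ 538.4 -270.3   18.2]
oxiwin [477.25101215 159.17004049] [479.58571429 170.88571429] [ 538.9 -411.    31.3]
large [ 84.65586481 110.94015905] [622.8  -9.   13.7]
small [117.74614396 226.52634961] [487.7 -13.5   6.6]
(array([621.9,  -7.6]), 105.3, 56.0, np.float32(2.7))
```

Call:
move_arm(motion=[[60,[0.34,-0.72,-0.5],[0,0,0]],[50,[0,0,-1],[0,0,0]],[50,[0,0,-1],[0,0,0]],[50,[0,0,-1],[0,0,0]],[50,[0,0,-1],[0,0,0]],[50,[0,0,-1],[0,0,0]],[50,[0,0,-1],[0,0,0]],[50,[0,0,-0.8],[0,0,0]],[50,[0,0,-0.4],[0,0,0]],[50,[0,0,0],[0,0,0]],[50,[0,0,0],[0,0,0]],[50,[0,0,0],[0,0,0]]])

```text
time_s: 4.87
ee_pos: [536.3, -271.8, 23.0]
ee_rot: [179.9, -0.1, -5.0]
force: [0.3, -0.3, 0.8]
gripper_width: 49.7
gripper_force: 0.0
```

Call:
move_arm(motion=[[50,[-0.02,0,-0.46],[0,0,0]],[50,[0,0,0],[0,0,0]],[30,[0,0,0],[0,0,0]],[12,[0,0,0],[0,0,0]],[12,[0,0,0],[0,0,0]],[12,[0,0,0],[0,0,0]],[12,[0,0,0],[0,0,0]],[12,[0,0,0],[0,0,0]],[12,[0,0,0],[0,0,0]],[12,[0,0,0],[0,0,0]]], grip_force=15)

```text
time_s: 5.7
ee_pos: [534.9, -271.5, 10.2]
ee_rot: [180.0, -0.0, -5.1]
force: [0.2, 0.5, 2.0]
gripper_width: 19.7
gripper_force: 15.0
```

Call:
move_arm(motion=[[12,[0,0,0.6],[0,0,0]],[12,[0,0,1],[0,0,0]],[12,[0,0,1],[0,0,0]],[12,[0.2,1,0.4],[0,0,0.5]],[12,[0.2,1,0],[0,0,0.5]],[12,[0.2,1,0],[0,0,0.5]],[12,[0.2,1,0],[0,0,0.42]],[12,[0.2,1,0],[0,0,0]],[12,[0.2,1,0],[0,0,0]],[12,[0.2,1,0],[0,0,0]],[12,[0.2,1,0],[0,0,0]],[12,[0.2,1,0],[0,0,0]],[12,[0.2,1,0],[0,0,0]],[12,[0.2,1,0],[0,0,0]],[12,[0.2,1,0],[0,0,0]],[12,[0.22,1,0],[0,0,0]],[12,[0.2,1,0],[0,0,0]],[12,[0,0,0],[0,0,0]],[12,[0,0,0],[0,0,0]],[12,[0,0,0],[0,0,0]]])

```text
time_s: 7.37
ee_pos: [604.8, 78.1, 84.6]
ee_rot: [180.0, 0.1, 2.6]
force: [-0.4, -0.2, 0.5]
gripper_width: 19.8
gripper_force: 15.0
```

```bash
python3 - <<'E'
from h import *
s=state(); print(s["ee_pos"],s["ee_rot"],s["gripper_width"])
c=camera_info("wrist"); im=grab_frame("wrist"); cv2.imwrite("pics/w2.png",im); np.save("w2.npy",c,allow_pickle=True)
E
```

```text
[604.79394936  78.13920694  84.64947092] [1.79961917e+02 5.70024351e-02 2.63016373e+00] 19.778540792839756
```

View pics/w2.png

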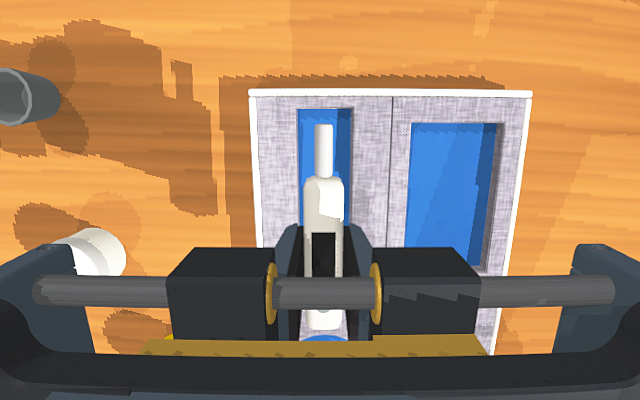

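The thermometer is held straight above the slot, which spans about (298–352, 108). I'll check the tray position from its rim corners (250,91) and (531,94) and from the slot edge.

```bash
python3 - <<'E'
from h import *
c=np.load("w2.npy",allow_pickle=True).item()
print("rim",onz(c,[(250,91),(531,94)],22).round(1)); print("slot top edge corners z23",onz(c,[(298,109),(352,109)],23).round(1)); print("large z23",onz(c,[(411,124),(502,124)],23).round(1))
# predicted
a=np.radians(2.6);R=np.array([[np.cos(a),-np.sin(a)],[np.sin(a),np.cos(a)]])
print("pred slot",[(R@[62.5,s*18.5]+[618,79.2]).round(1) for s in(1,-1)],"pred large",[(R@[53.5,s*31]+[622.3,-9]).round(1) for s in(1,-1)])
E
```

```text
rim [[688.3 128.9  22. ]
 [696.1 -52.3  22. ]]
slot top edge corners z23 [[678.4  98.   23. ]
 [680.   63.6  23. ]]
large z23 [[672.5  24.8  23. ]
 [675.9 -35.4  23. ]]
pred slot [array([679.6, 100.5]), array([681.3,  63.6])] pred large [array([674.3,  24.4]), array([677.2, -37.5])]
```

Call:
move_arm(motion=[[12,[0,0,-1],[0,0,0]],[12,[0,0,-0.8],[0,0,0]],[12,[0,0,-0.4],[0,0,0]],[12,[0,0,-0.1],[0,0,0]],[12,[0,0,0],[0,0,0]],[12,[0,0,0],[0,0,0]],[12,[0,0,0],[0,0,0]]])

```text
time_s: 8.0
ee_pos: [606.2, 78.4, 28.7]
ee_rot: [-180.0, -0.1, 2.6]
force: [-0.0, -0.7, -0.9]
gripper_width: 19.9
gripper_force: 15.0
```

Call:
move_arm(motion=[[12,[0,0,-0.13],[0,0,0]],[12,[0,0,0],[0,0,0]],[12,[0,0,0],[0,0,0]],[25,[0,0,0],[0,0,0]],[30,[0,0,0],[0,0,0]],[30,[0,0,0],[0,0,0]],[30,[0,0,0],[0,0,0]],[30,[0,0,0.5],[0,0,0]],[40,[0,0,1],[0,0,0]],[60,[0,0,1],[0,0,0]],[70,[0,0,1],[0,0,0]],[70,[0,0,0],[0,0,0]],[70,[0,0,0],[0,0,0]]])

```text
time_s: 9.08
ee_pos: [606.2, 78.7, 113.3]
ee_rot: [-180.0, -0.2, 2.6]
force: [-1.0, -0.4, -0.1]
gripper_width: 60.5
gripper_force: 0.0
```

```bash
python3 - <<'E'
from h import *
s=state(); print(s["ee_pos"],s["ee_rot"],s["gripper_width"])
im=grab_frame("wrist"); cv2.imwrite("pics/w3.png",im)
E
```

```text
[606.19108662  78.65701056 113.28675212] [-179.99331929   -0.20246699    2.60694605] 60.51248839220733
```

View pics/w3.png

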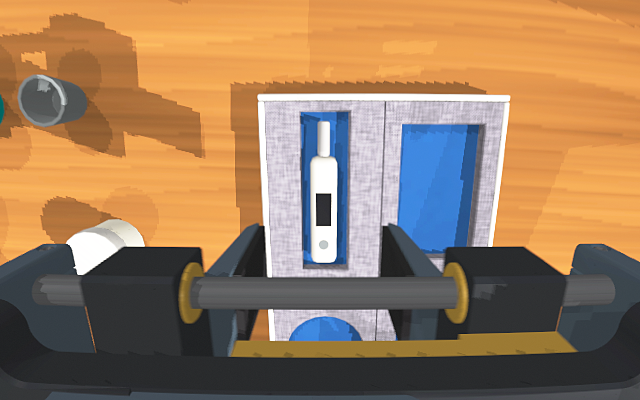

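The thermometer sits flat in the slot, well inside it, at (323,195). Next is the oximeter.

Call:
move_arm(motion=[[70,[-0.1,-0.5,0.5],[0,0,0]],[70,[-0.2,-1,0.4],[0,0,0.2]],[70,[-0.2,-1,0.4],[0,0,0.2]],[70,[-0.2,-1,0.3],[0,0,0.2]],[70,[-0.2,-1,0.2],[0,0,0.2]],[70,[-0.2,-1,0.2],[0,0,0]],[70,[-0.2,-1,0],[0,0,0]],[70,[-0.2,-1,0],[0,0,0]],[70,[-0.2,-1,0],[0,0,0]],[70,[-0.2,-1,0],[0,0,0]],[70,[-0.2,-1,0],[0,0,0]],[70,[-0.2,-1,0],[0,0,0]],[70,[-0.2,-1,0],[0,0,0]],[70,[-0.2,-1,0],[0,0,0]],[70,[-0.2,-1,0],[0,0,0]],[70,[-0.2,-1,0],[0,0,0]],[70,[-0.2,-1,0],[0,0,0]],[70,[-0.2,-1,0],[0,0,0]],[70,[-0.2,-1,0],[0,0,0]],[70,[0,-1,0],[0,0,0]]])

```text
time_s: 10.8
ee_pos: [510.3, -410.4, 161.0]
ee_rot: [-179.9, 0.2, 5.8]
force: [0.9, -0.5, 1.2]
gripper_width: 70.1
gripper_force: 0.0
```

Call:
move_arm(motion=[[70,[0,0,0],[0,0,0]],[70,[0,0,0],[0,0,0]],[70,[0,0,0],[0,0,0]]])

```text
time_s: 11.05
ee_pos: [511.8, -408.5, 161.0]
ee_rot: [-179.9, 0.1, 5.8]
force: [-0.1, 1.0, 0.5]
gripper_width: 70.0
gripper_force: 0.0
```

```bash
python3 - <<'E'
from h import *
s=state(); print(s["ee_pos"],s["ee_rot"],s["gripper_width"])
c=camera_info("wrist"); im=grab_frame("wrist"); np.save("w4.npy",c,allow_pickle=True); cv2.imwrite("pics/w4.png",im)
p=proj(c,(531,-411,32))[0].astype(int); print(p)
x0,y0=max(p[0]-60,0),max(p[1]-60,0); print(x0,y0)
cv2.imwrite("pics/w4c.png",cv2.resize(im[y0:y0+120,x0:x0+120],None,fx=5,fy=5))
E
```

```text
[ 511.84388795 -408.49836534  160.9538034 ] [-1.79890928e+02  8.75046606e-02  5.77858344e+00] 69.98763813684981
[329 175]
269 115
```

View pics/w4c.png

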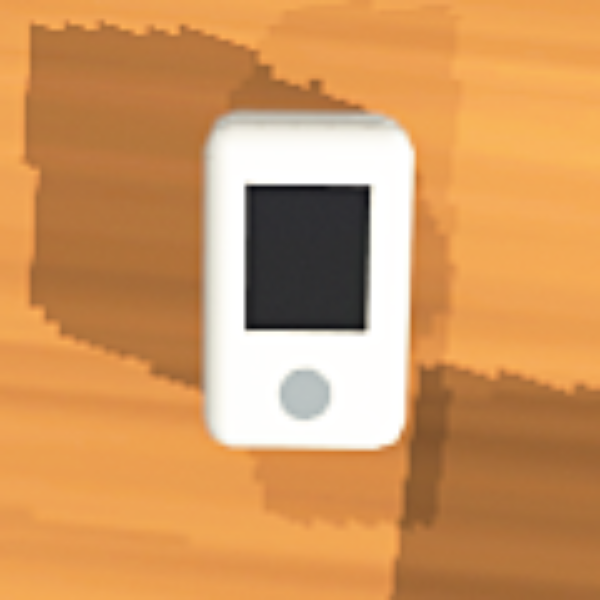

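The oximeter is square to the gripper, and its top face spans crop (207–412, 125–447).

```bash
python3 - <<'E'
from h import *
c=np.load("w4.npy",allow_pickle=True).item()
q=np.array([(207,125),(412,125),(207,447),(412,447),(309,286),(307,257)])/5+[269,115]
print(onz(c,q,31).round(1))
T=camera_info("top"); print(tri([(c,q[5]),(T,(479.59,170.89))]).round(1))
E
```

```text
[[ 559.5 -392.2   31. ]
 [ 563.  -426.6   31. ]
 [ 503.4 -397.3   31. ]
 [ 507.  -433.4   31. ]
 [ 533.8 -412.2   31. ]
 [ 538.8 -411.4   31. ]]
[ 538.9 -411.3   31.5]
```

Call:
move_arm(motion=[[70,[0.84,-0.15,-0.5],[0,0,0]],[70,[0,0,-1],[0,0,0]],[70,[0,0,-1],[0,0,0]],[70,[0,0,-1],[0,0,0]],[70,[0,0,-1],[0,0,0]],[70,[0,0,-0.8],[0,0,0]],[70,[0,0,-0.5],[0,0,0]],[70,[0,0,-0.1],[0,0,0]],[70,[0,0,0],[0,0,0]],[70,[0,0,0],[0,0,0]]])

```text
time_s: 11.93
ee_pos: [534.6, -412.9, 15.5]
ee_rot: [179.9, -0.1, 5.8]
force: [0.5, -0.6, -1.1]
gripper_width: 70.1
gripper_force: 0.0
```

Call:
move_arm(motion=[[50,[0,0,0],[0,0,0]],[25,[0,0,0],[0,0,0]],[25,[0,0,0],[0,0,0]],[25,[0,0,0],[0,0,0]],[25,[0,0,0],[0,0,0]],[25,[0,0,0],[0,0,0]],[25,[0,0,0],[0,0,0]],[25,[0,0,0],[0,0,0]]])

```text
time_s: 12.6
ee_pos: [533.8, -412.8, 14.5]
ee_rot: [180.0, -0.0, 5.8]
force: [0.3, 0.1, 2.2]
gripper_width: 35.9
gripper_force: 15.0
```

Call:
move_arm(motion=[[25,[0,0,0.6],[0,0,0]],[25,[0,0,1],[0,0,0]],[25,[0,0,1],[0,0,0]],[25,[-0.13,1,0.6],[0,0,-0.4]],[25,[-0.13,1,0],[0,0,-0.4]],[25,[-0.13,1,0],[0,0,0]],[25,[-0.13,1,0],[0,0,0]],[25,[-0.13,1,0],[0,0,0]],[25,[-0.13,1,0],[0,0,0]],[25,[-0.13,1,0],[0,0,0]],[25,[-0.13,1,0],[0,0,0]],[25,[-0.13,1,0],[0,0,0]],[25,[-0.13,1,0],[0,0,0]],[25,[-0.13,1,0],[0,0,0]],[25,[-0.13,1,0],[0,0,0]],[25,[-0.13,1,0],[0,0,0]],[25,[-0.13,1,0],[0,0,0]],[25,[-0.13,1,0],[0,0,0]],[25,[-0.1,0.86,0],[0,0,0]],[25,[0,0,0],[0,0,0]]])

```text
time_s: 14.27
ee_pos: [481.5, -13.3, 94.0]
ee_rot: [-179.9, 0.1, 2.8]
force: [-0.1, -0.2, 0.4]
gripper_width: 36.0
gripper_force: 15.0
```

Call:
move_arm(motion=[[25,[0,0,-0.5],[0,0,0]],[25,[0,0,-0.5],[0,0,0]],[25,[0,0,0],[0,0,0]],[25,[0,0,0],[0,0,0]]])

```text
time_s: 14.6
ee_pos: [482.1, -16.6, 68.8]
ee_rot: [180.0, 0.1, 2.6]
force: [0.7, 0.4, -1.4]
gripper_width: 36.2
gripper_force: 15.0
```

```bash
python3 - <<'E'
from h import *
s=state(); print(s["ee_pos"],s["ee_rot"],s["gripper_width"])
im=grab_frame("wrist"); cv2.imwrite("pics/w5.png",im); cv2.imwrite("pics/top5.png",grab_frame("top"))
T=camera_info("top"); t=cv2.imread("pics/top5.png")
for k in((321,140),(290,196)): print(blob(blue(t),k)[0])
E
```

```text
[482.11849676 -16.60232968  68.82979967] [1.79993982e+02 8.78266656e-02 2.59126753e+00] 36.15691331481811
[320.8832 134.2208]
[282.25165563 197.66225166]
```

View pics/w5.png

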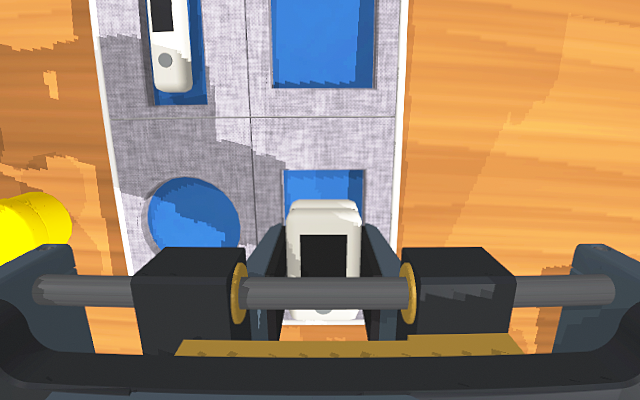

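The oximeter is lined up over the small rectangle at (323,185).

Call:
move_arm(motion=[[25,[0,0,-0.8],[0,0,0]],[25,[0,0,-0.5],[0,0,0]],[25,[0,0,-0.25],[0,0,0]],[25,[0,0,0],[0,0,0]],[25,[0,0,0],[0,0,0]],[25,[0,0,0],[0,0,0]]])

```text
time_s: 15.2
ee_pos: [483.3, -16.3, 31.3]
ee_rot: [180.0, -0.1, 2.6]
force: [-0.6, 0.3, -1.0]
gripper_width: 35.8
gripper_force: 15.0
```

Call:
move_arm(motion=[[25,[-0.04,0,-0.13],[0,0,0]],[25,[0,0,0],[0,0,0]],[25,[0,0,0],[0,0,0]],[40,[0,0,0],[0,0,0]],[46,[0,0,0],[0,0,0]],[46,[0,0,0],[0,0,0]],[46,[0,0,0.5],[0,0,0]],[46,[0,0,1],[0,0,0]],[60,[0,0,1],[0,0,0]],[80,[0,0,1],[0,0,0]],[80,[0,0,1],[0,0,0]]])

```text
time_s: 16.12
ee_pos: [481.2, -16.2, 140.9]
ee_rot: [180.0, 0.0, 2.6]
force: [-0.1, -0.5, -0.2]
gripper_width: 63.3
gripper_force: 0.0
```

Call:
move_arm(motion=[[80,[0.1,1,0.5],[0,0,0]],[80,[0.1,1,0.5],[0,0,0]],[80,[0.1,1,0.5],[0,0,0]],[80,[0.1,1,0.3],[0,0,0]],[80,[0.1,1,0],[0,0,0]],[80,[0.1,1,0],[0,0,0]],[80,[0.1,1,0],[0,0,0]],[80,[0.1,1,0],[0,0,0]],[80,[0.1,1,0],[0,0,0]],[80,[0.1,1,0],[0,0,0]],[80,[0.1,0.8,0],[0,0,0]],[80,[0,0,0],[0,0,0]],[80,[0,0,0],[0,0,0]],[80,[0,0,0],[0,0,0]]])

```text
time_s: 17.28
ee_pos: [508.6, 253.1, 184.5]
ee_rot: [179.9, 0.0, 2.6]
force: [0.7, -0.5, 0.3]
gripper_width: 80.0
gripper_force: 0.0
```

```bash
python3 - <<'E'
from h import *
s=state(); print(s["ee_pos"],s["ee_rot"],s["gripper_width"])
c=camera_info("wrist"); im=grab_frame("wrist"); np.save("w6.npy",c,allow_pickle=True); cv2.imwrite("pics/w6.png",im)
print(proj(c,(556,255,40)),proj(c,(482,-16,20)))
E
```

```text
[508.62749014 253.09997118 184.52746639] [1.79943613e+02 4.41325416e-02 2.61032299e+00] 80.00630154054191
[[323.77903161 140.53599125]] [[580.46413968 224.88188564]]
```

View pics/w6.png

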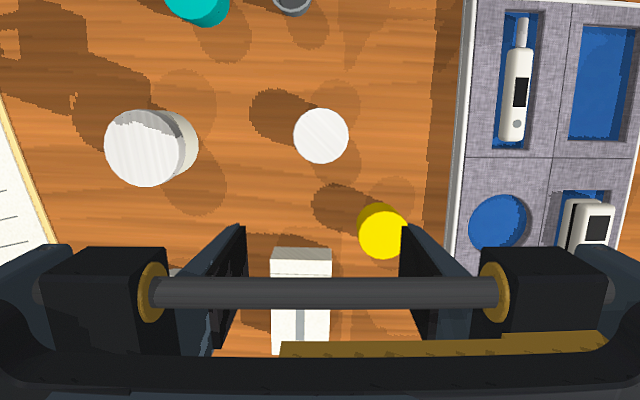

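The small jar's lid is at (321,136), the big jar at (150,148) and the yellow look-alike at (385,235). Both packed items sit in their recesses.

```bash
python3 - <<'E'
from h import *
c=np.load("w6.npy",allow_pickle=True).item(); im=cv2.imread("pics/w6.png"); T=camera_info("top"); t=cv2.imread("pics/top0.png")
ca,n,cn=blob(white(im),(321,136)); print(ca,n,rect(c,cn,40)); e=cv2.fitEllipse(cn); print(e, onz(c,[e[0]],40).round(1))
h=[cv2.cvtColor(x,cv2.COLOR_BGR2HSV) for x in(im,t)]
L=blob(white(t,190),(216,162)); print(L[:2],tri([(c,e[0]),(T,L[0])]).round(1))
print("yellow",onz(c,[(383,236)],40).round(1))
for p,a in(((497,222),(290,196)),):
    A=blob(blue(im),p); print("round",A[:2],onz(c,[A[0]],13).round(1),rect(c,A[2],13)); print(tri([(c,A[0]),(T,blob(blue(t),a)[0])]).round(1))
E
```

```text
[320.34363562 135.32980887] 2459 (array([559.9, 258.1]), 48.7, 48.0, np.float32(92.6))
((320.34100341796875, 135.33432006835938), (54.89231872558594, 55.22897720336914), 159.6894989013672) [[560.4 258.2  40. ]]
(array([215.5443038 , 163.37341772]), np.int32(316)) [559.9 258.1  30.2]
yellow [[468.9 194.5  40. ]]
round (array([497.03561425, 222.1032413 ]), np.int32(2499)) [[479.2  71.3  13. ]] (array([479.6,  71.2]), 61.7, 57.6, np.float32(98.3))
[478.5  71.6  12.7]
```

Call:
move_arm(motion=[[85,[1,0.1,0],[0,0,0]],[85,[1,0.1,-0.3],[0,0,0]],[85,[0.04,0,-1],[0,0,0]],[85,[0,0,-1],[0,0,0]],[85,[0,0,-1],[0,0,0]],[85,[0,0,-1],[0,0,0]],[85,[0,0,-1],[0,0,0]],[85,[0,0,-0.9],[0,0,0]],[85,[0,0,-0.5],[0,0,0]],[85,[0,0,-0.1],[0,0,0]],[85,[0,0,0],[0,0,0]],[85,[0,0,0],[0,0,0]]])

```text
time_s: 18.33
ee_pos: [560.7, 258.4, 15.7]
ee_rot: [-180.0, -0.1, 2.6]
force: [0.3, -0.7, 0.0]
gripper_width: 84.9
gripper_force: 0.0
```

Call:
move_arm(motion=[[65,[0,0,0],[0,0,0]],[40,[0,0,0],[0,0,0]],[40,[0,0,0],[0,0,0]],[40,[0,0,0],[0,0,0]],[40,[0,0,0],[0,0,0]],[40,[0,0,0],[0,0,0]],[40,[0,0,0],[0,0,0]],[40,[0,0,0],[0,0,0]]], grip_force=20)

```text
time_s: 19.0
ee_pos: [560.1, 258.8, 15.0]
ee_rot: [180.0, -0.0, 2.6]
force: [-0.1, -0.2, 2.9]
gripper_width: 49.2
gripper_force: 20.0
```

Call:
move_arm(motion=[[40,[0,0,0.6],[0,0,0]],[40,[0,0,1],[0,0,0]],[40,[0,0,1],[0,0,0]],[40,[0,0,0.8],[0,0,0]],[40,[-0.41,-0.94,0],[0,0,0]],[40,[-0.41,-0.94,0],[0,0,0]],[40,[-0.41,-0.94,0],[0,0,0]],[40,[-0.41,-0.94,0],[0,0,0]],[40,[-0.41,-0.94,0],[0,0,0]],[40,[-0.41,-0.94,0],[0,0,0]],[40,[-0.41,-0.94,0],[0,0,0]],[40,[-0.41,-0.91,0],[0,0,0]],[40,[0,0,0],[0,0,0]],[40,[0,0,-0.9],[0,0,0]],[40,[0,0,-0.9],[0,0,0]],[40,[0,0,0],[0,0,0]],[40,[0,0,0],[0,0,0]]])

```text
time_s: 20.42
ee_pos: [477.3, 71.8, 54.0]
ee_rot: [180.0, 0.2, 2.6]
force: [-0.5, -0.3, -0.7]
gripper_width: 48.9
gripper_force: 20.0
```

```bash
python3 - <<'E'
from h import *
s=state(); print(s["ee_pos"],s["ee_rot"],s["gripper_width"])
c=camera_info("wrist"); im=grab_frame("wrist"); np.save("w7.npy",c,allow_pickle=True); cv2.imwrite("pics/w7.png",im)
E
```

```text
[477.28717008  71.78823297  53.98990005] [1.79991671e+02 1.63424069e-01 2.61333689e+00] 48.94046743175816
```

View pics/w7.png

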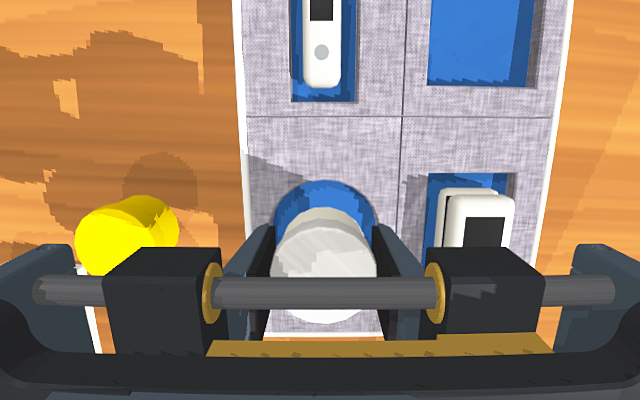

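The jar is centred over the round well (325,215), and the right finger is clear of the oximeter.

Call:
move_arm(motion=[[40,[0.02,0,-0.6],[0,0,0]],[40,[0,0,-0.3],[0,0,0]],[40,[0,0,-0.06],[0,0,0]],[40,[0,0,0],[0,0,0]],[40,[0,0,0],[0,0,0]],[40,[0,0,0],[0,0,0]]])

```text
time_s: 20.97
ee_pos: [479.1, 71.7, 31.4]
ee_rot: [-180.0, -0.1, 2.6]
force: [0.3, 0.3, -1.5]
gripper_width: 49.5
gripper_force: 20.0
```

Call:
move_arm(motion=[[40,[-0.03,0,-0.12],[0,0,0]],[40,[0,0,0],[0,0,0]],[40,[0,0,0],[0,0,0]],[55,[0,0,0],[0,0,0]],[60,[0,0,0],[0,0,0]],[60,[0,0,0],[0,0,0]],[60,[0,0,0.5],[0,0,0]],[60,[0,0,1],[0,0,0]],[60,[0,0,1],[0,0,0]],[80,[0,0,1],[0,0,0]],[80,[0,0,1],[0,0,0]]])

```text
time_s: 21.88
ee_pos: [477.4, 71.5, 141.3]
ee_rot: [180.0, 0.0, 2.6]
force: [0.5, 1.1, -1.0]
gripper_width: 70.5
gripper_force: 0.0
```

Call:
move_arm(motion=[[80,[-0.4,-1,0.5],[0,0,0.5]],[80,[-0.4,-1,0.5],[0,0,0.5]],[80,[-0.4,-1,0],[0,0,0.5]],[80,[-0.4,-1,0],[0,0,0.4]],[80,[-0.4,-1,0],[0,0,0]],[80,[-0.4,-1,0],[0,0,0]],[80,[-0.4,-1,0],[0,0,0]],[80,[-0.4,-1,0],[0,0,0]],[80,[-0.4,-1,0],[0,0,0]],[80,[-0.4,-1,0],[0,0,0]],[80,[-0.4,-1,0],[0,0,0]],[80,[-0.4,-1,0],[0,0,0]],[80,[-0.3,-0.7,0],[0,0,0]],[80,[0,0,0],[0,0,0]],[80,[0,0,0],[0,0,0]],[80,[0,0,0],[0,0,0]]])

```text
time_s: 23.22
ee_pos: [350.2, -245.2, 165.1]
ee_rot: [-180.0, 0.0, 10.2]
force: [0.8, -0.1, -0.8]
gripper_width: 80.1
gripper_force: 0.0
```

```bash
python3 - <<'E'
from h import *
s=state(); print(s["ee_pos"],s["ee_rot"],s["gripper_width"])
c=camera_info("wrist"); im=grab_frame("wrist"); np.save("w8.npy",c,allow_pickle=True); cv2.imwrite("pics/w8.png",im)
T=camera_info("top"); t=cv2.imread("pics/top0.png")
p=proj(c,(395,-247,28))[0]; ca,n,cn=blob(white(im),p); print(p,ca,n,rect(c,cn,28))
print(tri([(c,ca),(T,blob(white(t),(416,228))[0])]).round(1))
E
```

```text
[ 350.23469355 -245.23895728  165.09927359] [-1.79954882e+02  3.11951020e-03  1.01966227e+01] 80.05697002835056
[334.84097797 145.69220985] [335.2570416  142.34284648] 5361 (array([ 395.9, -247.2]), 88.0, 45.1, np.float32(10.2))
[ 396.5 -247.6   21.7]
```

View pics/w8.png

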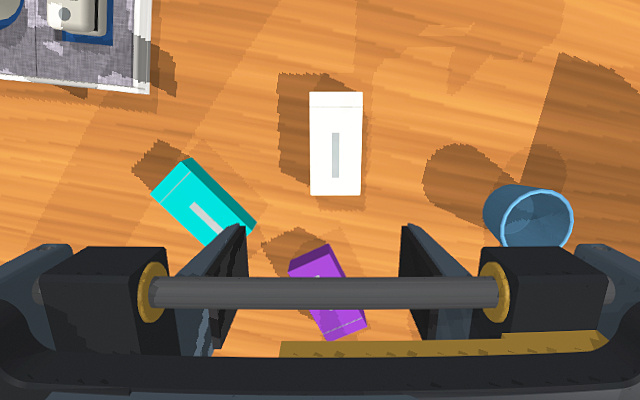

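The white carton at (335,142) is selected, with turquoise, purple and the cup all clear of the fingers. Going down.

Call:
move_arm(motion=[[66,[0.9,-0.05,0],[0,0,0]],[66,[0.92,-0.04,-0.3],[0,0,0]],[66,[0,0,-1],[0,0,0]],[66,[0,0,-1],[0,0,0]],[66,[0,0,-1],[0,0,0]],[66,[0,0,-1],[0,0,0]],[66,[0,0,-1],[0,0,0]],[66,[0,0,-0.5],[0,0,0]],[66,[0,0,-0.2],[0,0,0]],[66,[0,0,0],[0,0,0]],[66,[0,0,0],[0,0,0]]])

```text
time_s: 24.18
ee_pos: [396.5, -247.9, 15.7]
ee_rot: [180.0, -0.0, 10.3]
force: [-0.0, 0.1, -0.6]
gripper_width: 66.1
gripper_force: 0.0
```

Call:
move_arm(motion=[[50,[0,0,0],[0,0,0]],[36,[0,0,0],[0,0,0]],[36,[0,0,0],[0,0,0]],[36,[0,0,0],[0,0,0]],[36,[0,0,0],[0,0,0]],[36,[0,0,0],[0,0,0]],[36,[0,0,0],[0,0,0]]], grip_force=15)

```text
time_s: 24.77
ee_pos: [396.2, -248.4, 16.0]
ee_rot: [179.9, -0.1, 10.2]
force: [-0.0, 1.1, 5.5]
gripper_width: 45.0
gripper_force: 15.0
```

Call:
move_arm(motion=[[36,[0,0,0.6],[0,0,0]],[36,[0,0,1],[0,0,0]],[36,[0,0,1],[0,0,0]],[36,[0,0,0.8],[0,0,0]],[36,[0.9,0.96,0],[0,0,-0.5]],[36,[0.9,0.96,0],[0,0,-0.5]],[36,[0.9,0.96,0],[0,0,-0.5]],[36,[0.9,0.96,0],[0,0,-0.4]],[36,[0.9,0.96,0],[0,0,0]],[36,[0.9,0.96,0],[0,0,0]],[36,[0.9,0.96,0],[0,0,0]],[36,[0.9,0.96,0],[0,0,0]],[36,[0.9,0.96,0],[0,0,0]],[36,[0.93,0.94,0],[0,0,0]],[36,[0,0,0],[0,0,0]],[36,[0,0,-0.9],[0,0,0]],[36,[0,0,-0.9],[0,0,0]],[36,[0,0,0],[0,0,0]],[36,[0,0,0],[0,0,0]]])

```text
time_s: 26.35
ee_pos: [620.2, -8.9, 54.1]
ee_rot: [-180.0, 0.2, 2.6]
force: [0.4, 0.4, -0.2]
gripper_width: 45.1
gripper_force: 15.0
```

```bash
python3 - <<'E'
from h import *
s=state(); print(s["ee_pos"],s["ee_rot"],s["gripper_width"])
im=grab_frame("wrist"); cv2.imwrite("pics/w9.png",im)
E
```

```text
[620.17658844  -8.94627498  54.08823277] [-179.99627467    0.20791567    2.59549818] 45.088982876545586
```

View pics/w9.png

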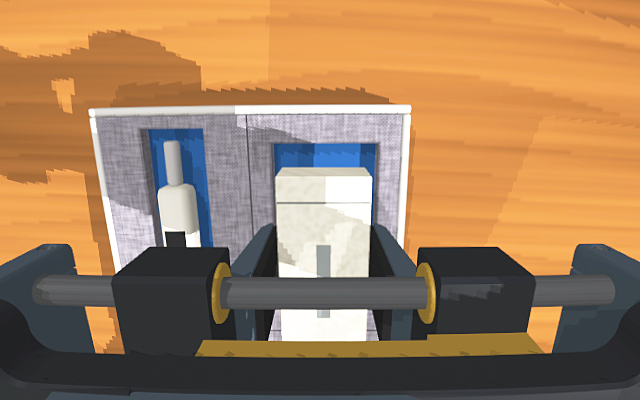

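The carton is aligned over the large recess (325,155), and the thermometer is clear.

Call:
move_arm(motion=[[36,[0,0,-0.6],[0,0,0]],[36,[0,0,-0.3],[0,0,0]],[36,[0,0,-0.05],[0,0,0]],[36,[0,0,0],[0,0,0]],[36,[0,0,0],[0,0,0]],[36,[0,0,0],[0,0,0]]])

```text
time_s: 26.9
ee_pos: [622.1, -8.8, 32.4]
ee_rot: [180.0, -0.1, 2.6]
force: [0.2, 0.0, 0.1]
gripper_width: 44.7
gripper_force: 15.0
```

Release, lift, then swing back to the left to clear the views.

Call:
move_arm(motion=[[36,[0,0,-0.11],[0,0,0]],[36,[0,0,0],[0,0,0]],[36,[0,0,0],[0,0,0]],[50,[0,0,0],[0,0,0]],[56,[0,0,0],[0,0,0]],[56,[0,0,0],[0,0,0]],[56,[0,0,0.5],[0,0,0]],[56,[0,0,1],[0,0,0]],[56,[0,0,1],[0,0,0]],[80,[0,0,1],[0,0,0]],[80,[0,0,1],[0,0,0]],[80,[0,0,1],[0,0,0]],[80,[-0.4,-1,0.5],[0,0,0]],[80,[-0.4,-1,0],[0,0,0]],[80,[-0.4,-1,0],[0,0,0]],[80,[-0.4,-1,0],[0,0,0]],[80,[-0.4,-1,0],[0,0,0]],[80,[-0.4,-1,0],[0,0,0]],[80,[-0.4,-1,0],[0,0,0]],[80,[-0.4,-1,0],[0,0,0]]])

```text
time_s: 28.57
ee_pos: [540.7, -209.8, 178.7]
ee_rot: [180.0, 0.0, 2.6]
force: [0.6, -0.1, 0.6]
gripper_width: 79.8
gripper_force: 0.0
```

Call:
move_arm(motion=[[80,[-0.4,-1,0],[0,0,0]],[80,[-0.4,-1,0],[0,0,0]],[80,[-0.4,-1,0],[0,0,0]],[80,[-0.4,-1,0],[0,0,0]],[80,[0,0,0],[0,0,0]],[80,[0,0,0],[0,0,0]],[80,[0,0,0],[0,0,0]]])

```text
time_s: 29.15
ee_pos: [501.5, -308.2, 178.6]
ee_rot: [-180.0, 0.0, 2.6]
force: [-0.2, -0.7, -0.3]
gripper_width: 79.8
gripper_force: 0.0
```

```bash
python3 - <<'E'
from h import *
s=state(); print(s["time_s"],s["ee_pos"],s["gripper_width"])
t=grab_frame("top");s=grab_frame("scene")
a=cv2.resize(t[90:250,130:480],None,fx=2.2,fy=2.2,interpolation=cv2.INTER_CUBIC)[:,:770]
b=cv2.resize(s[90:300,270:430],None,fx=1.1,fy=1.1)
b=cv2.resize(s[160:280,270:430],(320,240),interpolation=cv2.INTER_CUBIC)
o=np.zeros((600,a.shape[1],3),np.uint8); o[:a.shape[0]]=a; o[355:595,:320]=b
cv2.imwrite("pics/fin.png",o)
E
```

```text
29.15 [ 501.5204498  -308.18994237  178.60956611] 79.8170570242446
```

View pics/fin.png

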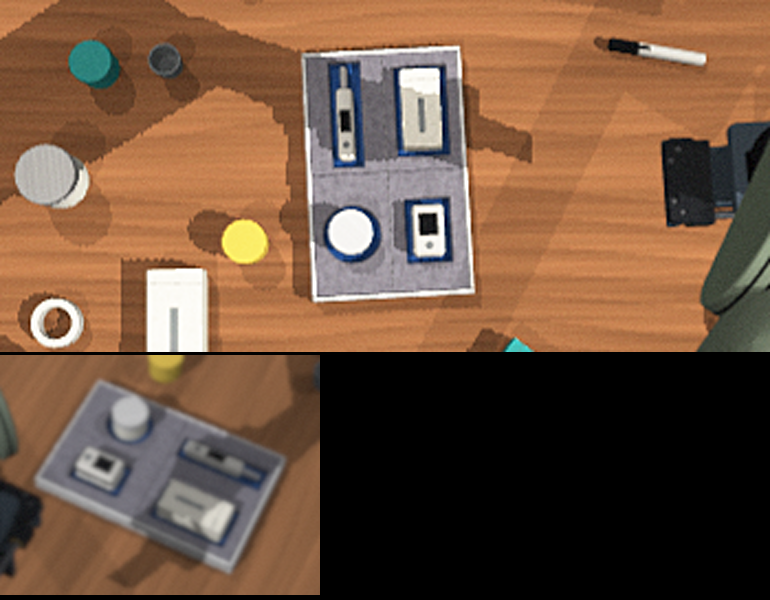

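All four items lie flat inside their recesses with blue floor showing around each one, and the household items are untouched.

```bash
python3 -c "
from workcell import *
print(job_done())"
```

```text
the job is handed in; nothing more can be done
None
```

I packed the thermometer, pulse oximeter, smaller jar and smaller carton, each flat in its own recess, left the larger jar and carton where they were, and handed the job in at about 29 s; no verdict came back.

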